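Stand the cleaned flask in the green cup and turn the marker to green

ROBOT

A 7-joint arm with a two-finger parallel gripper is mounted at the origin on the work surface. World frame = base frame: x ahead of the robot, y to its left, z up, the work surface at z = 0. Lengths are in m, angles in rad, forces in N, time in s.
With the tool pointing down it reaches from about 0.425 to 0.875 m from the base axis. Payload 4.7 kg.
Tool frame: the origin (TCP) lies between the finger pads; the fingertips stand 19 mm ahead of it and the grasp point (between the pads) is the TCP; y points along the fingers, x is the direction in which the jaws open and shut, and the axes are right-handed (so a half turn about y gives the same grasp; the last joint's range is limited). The gripper opens to 87 mm and grips with 3 to 60 N. Pads are 19 mm wide; open, the fingers measure 117 mm over their backs; the gripper's body (75 mm by 190 mm) begins 51 mm behind the grasp point.
Start: joints at [-1.096, 0.321, -0.07, 1.45, 0.023, 1.371, -0.057], TCP at [0.289, 0.582, 0.242] pointing down, gripper open.
Joint ranges: [-2.86, 2.86], [-0.3, 2.09], [-1.38, 1.24], [0.06, 2.45], [-1.56, 4.7], [0.09, 2.05], [-2.69, 2.69]. Speed limits (rad/s): [2.57, 2.57, 3.14, 3.14, 3.14, 3.14, 3.14].

INTERFACE

Orientations are given as a unit quaternion [w, x, y, z].
In Python, from station import ctrl gives the robot as it stands.
- The arm moves only by the shell command python3 -m handwheel 'ROWS' [FORCE]. ROWS is JSON, a list of rows, each an object with "fingers": the finger opening in m, from 0 to 0.087; "slide": the shift along the tool's x, y, z in m, a list of three; "twist": the turn, a rotation vector about the tool's x, y, z in rad, a list of three. A call has exactly 10 rows; each row shifts and turns the commanded pose from where the row before left it, along the tool's axes as they then stand; what a row does not reach is not made up. A row lasts 1/10 s, in which the tool goes at most 50 mm and 8.59 degrees, less where a joint would pass 70% of its speed; a pose out of reach is approached as far as the arm can. A call is refused whole if a number of a shift passes 0.05 or a number of a turn 0.15, either way. A call with a gripper value outside its range is refused whole. The fingers move at their own pace and stop on an object; FORCE is the grip in N (left out, the last holds). Time passes only in rows, so rows that do not move let the fingers close, or fill a call up. It gives the time, the measured TCP pose, the force and the opening at its end, in the units of the state.
- ctrl.get_state(): the state, without advancing time (a new reading comes with each control period).
- ctrl.capture(name): name is "side" or "top"; returns a dict with "img" (400x640x3 uint8, blue, green, red), "camera_matrix" (3x3 intrinsics, pixels), "R" (3x3) and "t" (3): a world point X has camera coordinates R X + t. Camera axes: x right, y down, z forward; pixel columns grow to the right and rows downward; lengths in m; the calibration is good to about 2 mm. A picture is of the moment at which its call begins. There is no depth.
- ctrl.job_done(): hands the job in, once; it reports no verdict.
The state is a dict: "time": time; "q": joint angles; "qd": joint speeds; "joint_torque": joint torques, N m; "tool_pos": TCP position; "tool_rot": TCP orientation; "ft_force": force on the tool from outside, world axes, zero at the start; "wrist_torque": the same for the moment, N m; "opening": finger opening in m.
Only numpy, scipy, OpenCV 4.12 (cv2) and the standard library are available. Lean on these libraries where they do the work, as an engineer would, in place of code of your own. Each camera call takes 0.05 s, during which the arm holds its last target.

TASK

Take the amber round-bottomed flask out of the drain rack, where it leans, and stand it upright in the cup of the green stand: the cup's height differs every time, so lower the flask gently until the cup bears it before you let go. Then turn the marker's leaf right over so that its green face shows instead of the red one. Leave everything else on the counter in its place.

Things in the scene. Friction and masses are not known exactly. Their poses are not given: they have to be found in the camera images.
- flask: Amber round-bottomed flask with a white cap, 130 mm tall, 110 to 210 g. Ball-shaped bulb 64 mm in diameter; straight neck and cap 24 mm in diameter, from 62 to 130 mm above the bulb's lowest point. Origin: that lowest point; z runs along the neck to the cap. It starts in the drain rack, its neck leaning 35 degrees from vertical towards the rack's -x.
- flask_bulb (a point): Centre of the flask's bulb, 32 mm up its axis from its origin.
- flask_neck (a point): Point on the axis of the flask's neck, 105 mm up from its origin: a good place to grip.
- rack: Drain rack, fixed: grey plate 150 x 90 x 10 mm, a black ring (62 mm wide, top 30 mm above the counter) under the bulb, and a steel wire fork 48 mm wide under the neck, 40 mm along the flask's axis from the bulb's centre (none of it beyond 52 mm along that axis). Origin on the counter under the bulb's centre; the neck leans to -x.
- stand_green: Stand, fixed: green disc 100 mm wide, 12 mm thick, a steel column, and on the same axis a green cup 64 mm wide outside, 46 mm inside, 17 mm deep. Origin: centre of the disc's underside; z up. The cup's rim is 74 to 124 mm above the counter; this height is not reported: feel or see it. Seated upright, the flask's origin lies 10 mm below the rim. Stiff; press with less than 25 N.
- stand_red: The same stand in red, with its own unknown cup height. Stays empty. The two stands may have changed places.
- leaf (a joint): Hinge of the marker's leaf, rad: 0 = leaf lies on the V rest's -y arm with its red face up (start); 1.57 = it lies on the +y arm with its green face up. It turns up and over the top, falls to whichever side it leans (upright at 0.785), weighs 50 g and moves freely.
- marker: Status marker, fixed: grey base 80 (x) x 75 (y) x 10 mm, a hinge along its x axis 34 mm above the counter and a V-shaped rest whose two arms (20 mm wide in x, 40 mm long) rise at 45 degrees to -y and +y. On the hinge turns a stiff leaf 70 mm wide along x, 5 mm thick, free edge 65 mm from the hinge, one face red, one green. Origin: centre of the base's underside.
- leaf_edge (a point): Middle of the free edge of the leaf; it moves with the leaf. At the start 80 mm above the counter and 46 mm to the marker's -y from the hinge; 99 mm above the counter when the leaf is upright.
- beaker: Clear plastic beaker, 64 mm wide, 85 mm tall; bystander. Origin: centre of its underside.
- yellow_lid: Yellow round lid, 64 mm wide, 14 mm thick; bystander. Origin: centre of its underside.
- jar: White jar with a blue cap, 52 mm wide, 65 mm tall; bystander. Origin: centre of its underside.
- soap: Blue bottle with a white cap, 70 mm wide, 170 mm tall; bystander. Origin: centre of its underside.
- brush: Blue hand brush 170 mm long lying on the counter; bystander.
Mind the look-alikes: they are no part of the job. There is more than one size of the stand_green; the job needs the smaller. What is shaped like the marker but yellow is not meant.

How it is judged:
By the outcome, as a careful person would: the job done as asked, in the order asked, and still so for the second after the job is handed in, with the robot touching nothing.
It also fails if it takes over 54 s, if anything falls off the work surface, if the arm or the gripper's body presses on something with over 40 N, if the wrist force passes 120 N, or if a joint passes its speed limit or range.

## Working session

There is one attempt and no reset: what is moved stays moved. The work goes in short steps, Python scripts to look and compute and a shell command to move; the robot and the scene stay as the last step left them, time stands still between calls to the robot, and variables do not carry over. Pictures are saved under pics/ and viewed, and the job is handed in when it is done.

```bash
ls -la && mkdir -p pics && cat > h.py <<'E'
import numpy as np, cv2
from station import ctrl
def snap(name,fn):
    c=ctrl.capture(name); cv2.imwrite('pics/'+fn+'.png',c['img']); np.savez('pics/'+fn+'.npz',**{k:np.array(v) for k,v in c.items()}); return c
def load(fn): return dict(np.load('pics/'+fn+'.npz'))
def ray(c,u,v):
    d=c['R'].T@np.linalg.solve(c['camera_matrix'],np.array([u,v,1.])); o=-c['R'].T@c['t']; return o,d/np.linalg.norm(d)
def onz(c,u,v,z):
    o,d=ray(c,u,v); return o+d*(z-o[2])/d[2]
def proj(c,X):
    p=c['camera_matrix']@(c['R']@np.asarray(X,float)+c['t']); return p[:2]/p[2]
def tri(c1,p1,c2,p2):
    o1,d1=ray(c1,*p1);o2,d2=ray(c2,*p2)
    s=np.linalg.lstsq(np.c_[d1,-d2],o2-o1,rcond=None)[0]
    a=o1+s[0]*d1;b=o2+s[1]*d2; return (a+b)/2,np.linalg.norm(a-b)
E
python3 - <<'E'
from h import *
for n in('side','top'):
    c=snap(n,n+'0'); print(n,-c['R'].T@c['t'],c['R'].round(3).tolist(),c['camera_matrix'].round(1).tolist())
s=ctrl.get_state();print(s)
E
```

```text
total 12
drwxr-xr-x  3 agent agent 4096 Dec  6 16:26 .
drwxr-xr-x 23 root  root  4096 Dec  6 16:26 ..
drwxr-xr-x  2 agent agent 4096 Dec  6 16:26 pics
side [ 0.1237596  -0.51133799  0.87960622] [[0.721, -0.693, -0.009], [-0.542, -0.555, -0.631], [0.432, 0.46, -0.776]] [[408.5, 0.0, 323.3], [0.0, 408.5, 202.0], [0.0, 0.0, 1.0]]
top [ 0.48279484 -0.05473996  1.00062813] [[-0.017, -1.0, 0.005], [-0.995, 0.017, -0.096], [0.096, -0.006, -0.995]] [[375.5, 0.0, 310.1], [0.0, 375.5, 196.5], [0.0, 0.0, 1.0]]
{'time': 0.1, 'q': array([-1.09593668,  0.32178425, -0.07007205,  1.45154128,  0.02262434,
        1.37080727, -0.05691253]), 'qd': array([ 4.08974602e-04, -4.28182075e-04,  4.01587955e-04, -2.69570388e-03,
        6.84637847e-05,  1.12477446e-03, -1.10557102e-04]), 'joint_torque': array([-1.55172097e-04, -4.92575240e+01, -4.05926127e-01, -3.13400066e+01,
       -6.41472358e-02,  3.95046780e-02,  9.04824128e-05]), 'tool_pos': array([0.28886025, 0.58177418, 0.24055368]), 'tool_rot': array([-0.60059968,  0.60132398,  0.37211518, -0.37312168]), 'ft_force': array([0.83617887, 0.30478985, 0.00723034]), 'wrist_torque': array([-0.02500102, -0.02831472,  0.00392107]), 'opening': 0.08728806487461079}
```

View pics/side0.png

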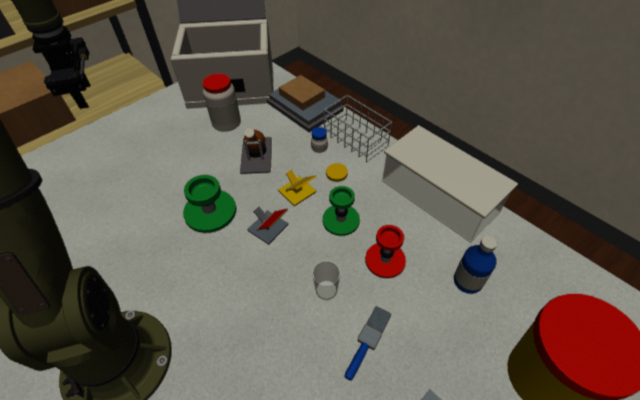

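View pics/top0.png

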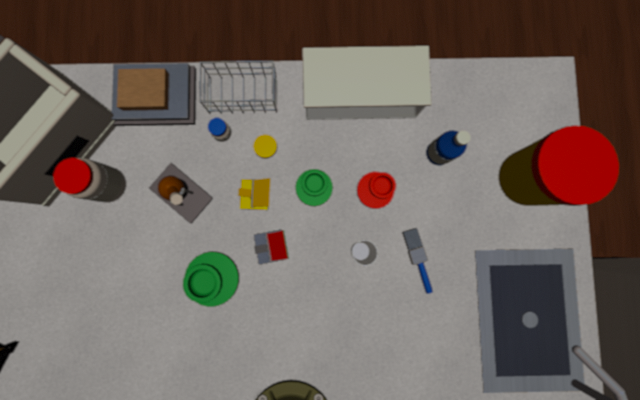

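The two views show the flask and rack at top (175,190), the small green stand at (314,187), the large green decoy at (208,280) and the red stand at (377,188). The grey marker is at (270,247), with its red leaf towards image right (-y), and the yellow decoy is at (255,193). I'll zoom in to measure.

```bash
python3 - <<'E'
from h import *
a=load('top0')['img'];b=load('side0')['img']
def z(im,x0,y0,w,h,k): return cv2.resize(im[y0:y0+h,x0:x0+w],None,fx=k,fy=k,interpolation=cv2.INTER_CUBIC)
t=z(a,140,150,80,80,5); t2=z(a,240,150,80,80,5)[:, :]
s=z(b,225,110,80,80,5)[:200]; 
cv2.imwrite('pics/z1.png',np.hstack([z(a,145,150,80,60,5),z(b,215,115,80,60,5)]))
cv2.imwrite('pics/z2.png',np.vstack([np.hstack([z(a,240,160,100,70,4)]*1+[z(b,295,170,100,70,4)]),np.hstack([z(a,240,220,100,70,4),z(b,220,190,100,70,4)])]))
E
```

```text
(no output)
```

View pics/z1.png

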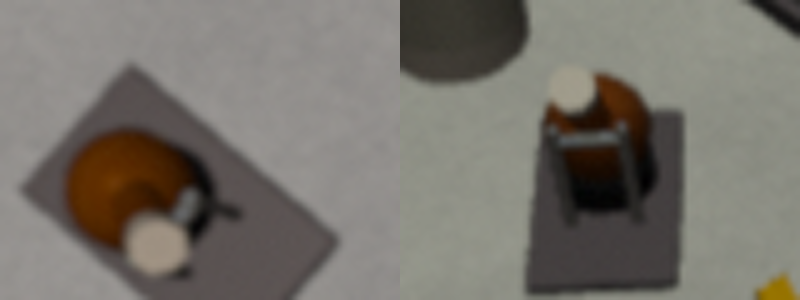

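View pics/z2.png

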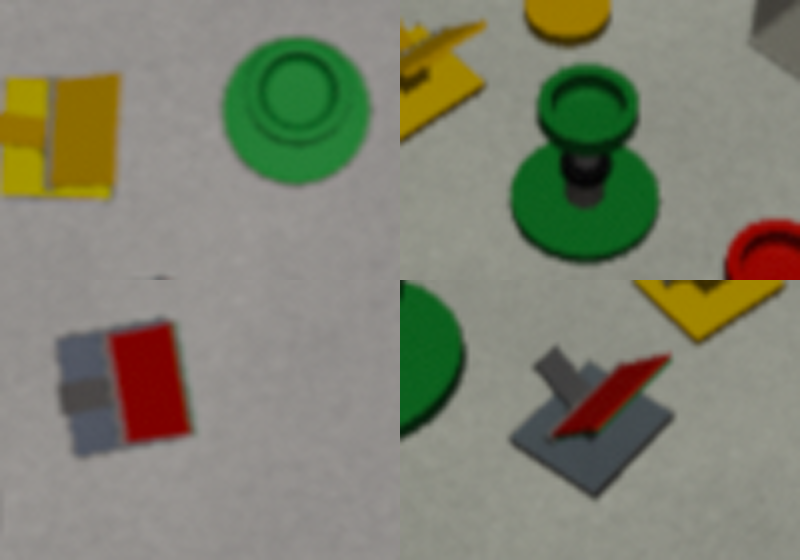

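Zooms: in top, the cap is at about (176,199), the bulb at (170,188) and the rack corners at (171,163), (149,188) and (213,198). In side, the cap is at about (250,133). Next I'll measure these with masks.

```bash
python3 - <<'E'
from h import *
T=load('top0');S=load('side0')
np.set_printoptions(precision=4,suppress=True)
def mask(c,f,box):
    im=c['img'];hsv=cv2.cvtColor(im,cv2.COLOR_BGR2HSV).astype(int);m=f(hsv[...,0],hsv[...,1],hsv[...,2]);o=np.zeros(m.shape,np.uint8);x0,y0,x1,y1=box;o[y0:y1,x0:x1]=m[y0:y1,x0:x1]*255;return o
def big(m):
    cs,_=cv2.findContours(m,cv2.RETR_EXTERNAL,cv2.CHAIN_APPROX_NONE);return max(cs,key=cv2.contourArea)
# cap
f=lambda h,s,v:(v>125)&(s<70)
for n,c,b in(('T',T,(165,190,190,207)),('S',S,(240,125,262,142))):
    im=c['img'];x0,y0,x1,y1=b
    print(n);print(cv2.cvtColor(im,cv2.COLOR_BGR2HSV)[y0:y1:2,x0:x1:2,2]);print(cv2.cvtColor(im,cv2.COLOR_BGR2HSV)[y0:y1:2,x0:x1:2,1])
am=lambda h,s,v:(h<22)&(s>120)&(v>40)
for n,c,b in(('T',T,(145,160,200,215)),('S',S,(235,120,280,170))):
    k=big(mask(c,am,b));print(n,'amber',cv2.minEnclosingCircle(k),cv2.boundingRect(k))
gr=lambda h,s,v:(h>40)&(h<80)&(s>100)&(v>30)
for n,c,b in(('T',T,(290,160,340,215)),('S',S,(315,180,365,240))):
    k=big(mask(c,gr,b));print(n,'green',cv2.fitEllipse(k),cv2.boundingRect(k))
rd=lambda h,s,v:((h<8)|(h>172))&(s>120)&(v>50)
for n,c,b in(('T',T,(245,225,300,275)),('S',S,(245,195,300,250))):
    k=big(mask(c,rd,b));print(n,'leaf',cv2.boxPoints(cv2.minAreaRect(k)),cv2.contourArea(k)); print(cv2.approxPolyDP(k,2,True)[:,0].tolist())
E
```

```text
T
[[ 91  82  74  71  64  54  50  60  86  89  42  36  65]
 [ 88  81  72  74  81  77  61  70 100  74  25  37  46]
 [ 84  81  74  99 121 134 131 105  84  31  11  65  85]
 [ 75  73  77 124 154 158 159 156 118  25  45  85  91]
 [ 66  62  79 143 158 157 158 158 140  63  82  90  90]
 [ 82  73  77 141 159 157 157 159 145  96  89  91  90]
 [108  88  87 122 153 160 159 152 112  86  90  90  90]
 [147 125  92  88 108 133 120  88  45  69  90  90  91]
 [147 152 129  92  87  90  87  83  81  85  91  90  91]]
[[255 255 255 255 255 255 255 191  24  11  30  28  27]
 [255 255 255 190 107  89 100  44   3  17  31  28  28]
 [255 255 200  72  44  46  45  36  21  41  46  27  24]
 [255 255 136  47  46  47  47  47  45  51  23  24  25]
 [147 239 110  46  45  45  45  44  47  36  25  23  25]
 [ 28  45  60  47  45  45  45  47  44  32  23  25  25]
 [ 12  23  23  33  45  46  47  45  41  24  25  25  25]
 [ 10  10  19  29  38  40  45  43  40  26  25  25  25]
 [  9  12  12  19  23  25  26  25  22  24  25  25  25]]
S
[[139 144 144 143 144 144 145 145 144 143 145]
 [142 145 144 144 143 145 144 143 144 144 144]
 [142 143 
[... 715 characters left out ...]
36  80  54  37  17  35  71]]
T amber ((169.98663330078125, 187.43582153320312), 12.257922172546387) (158, 176, 25, 24)
S amber ((258.0, 135.5), 6.800835609436035) (254, 130, 11, 12)
T green ((313.5728454589844, 187.257568359375), (35.09098815917969, 35.20638656616211), 59.308921813964844) (296, 170, 36, 36)
S green ((340.86907958984375, 212.40106201171875), (33.682796478271484, 49.88870620727539), 2.158923864364624) (323, 186, 37, 49)
T leaf [[266.296 233.128]
 [282.136 230.248]
 [287.16  257.88 ]
 [271.32  260.76 ]] 412.0
[[282, 231], [267, 234], [272, 260], [287, 257]]
S leaf [[258.  228. ]
 [281.5 204.5]
 [286.  209. ]
 [262.5 232.5]] 157.0
[[286, 209], [275, 211], [258, 228], [268, 227]]
```

```bash
python3 - <<'E'
from h import *
T=load('top0');S=load('side0')
np.set_printoptions(precision=4,suppress=True)
cap,e=tri(T,(176.2,198.6),S,(249.5,132.3));print('cap',cap,e)
pc=[onz(T,u,v,.01) for u,v in((171,163),(149,187.6),(212.6,198.4))];print('plate T',pc,np.linalg.norm(pc[0]-pc[1]),np.linalg.norm(pc[0]-pc[2]))
pl=[onz(S,215+(u-400)/5,115+v/5,.01) for u,v in((683,110),(683,287),(527,290))];print('plate S',pl)
d=pc[2]-pc[0];d/=np.linalg.norm(d);print('long dir',d,np.degrees(np.arctan2(d[1],d[0])))
bz=.045
b=onz(T,170,187.4,bz);print('bulb T at z',b)
u=np.array([d[0],d[1],0]);u/=np.linalg.norm(u)
ax=np.sin(np.radians(35))*u+np.cos(np.radians(35))*np.array([0,0,1])
bc=cap-.098*ax;print('bulb from cap',bc,'neck pt',cap-.025*ax,'axis',ax, 'proj',proj(T,bc),proj(S,bc))
# stands
dT=onz(T,313.6,187.3,.012);print('disc T',dT)
# side disc: bottom contour; rim ellipse
def mask(c,box):
    h=cv2.cvtColor(c['img'],cv2.COLOR_BGR2HSV).astype(int);m=(h[...,0]>40)&(h[...,0]<80)&(h[...,1]>100)&(h[...,2]>30);o=np.zeros(m.shape,np.uint8);x0,y0,x1,y1=box;o[y0:y1,x0:x1]=m[y0:y1,x0:x1]*255;return o
m=mask(S,(315,180,365,240));
for r in range(184,237): print(r,''.join('#' if m[r,c] else '.' for c in range(318,364)))
# leaf corners
for z,(u,v) in ((.0,(0,0)),): pass
tl=[(282.3,230.6),(287.6,257.4)]; 
L,e=tri(T,tl[0],S,(286.5,208.5));print('leaf far corner A',L,e)
L2=onz(T,287.6,257.4,.08);print('B at z80',L2,'A at z80',onz(T,282.3,230.6,.08))
print('hinge corners z34+',onz(T,266.5,233.5,.037),onz(T,271.5,260.5,.037))
E
```

```text
cap [0.5665 0.2506 0.1322] 0.0005175516516116679
plate T [array([0.6742, 0.3088, 0.01  ]), array([0.609 , 0.3659, 0.01  ]), array([0.5774, 0.1972, 0.01  ])] 0.08659626127896784 0.14771786111439678
plate S [array([0.675 , 0.3086, 0.01  ]), array([0.5776, 0.1897, 0.01  ]), array([0.5109, 0.2516, 0.01  ])]
long dir [-0.6551 -0.7556  0.    ] -130.92634606707924
bulb T at z [0.6042 0.2974 0.045 ]
bulb from cap [0.6033 0.2931 0.0519] neck pt [0.5759 0.2615 0.1117] axis [-0.3757 -0.4334  0.8192] proj [170.7021 187.3811] [254.7727 140.2722]
disc T [ 0.6023 -0.0705  0.012 ]
184 ..............................................
185 ..............................................
186 .....................#####....................
187 .................#############................
188 ................################..............
189 ...............##################.............
190 ..............####################............
191 .............######################...........
192 ............########################..........
193 ............########################..........
194 ............##
[... 1669 characters left out ...]
.......################################.......
228 ........##############################........
229 .........#############################........
230 ..........###########################.........
231 ...........########################...........
232 .............#####################............
233 ...............#################..............
234 ..................###########.................
235 ..............................................
236 ..............................................
leaf far corner A [0.4884 0.0091 0.083 ] 0.0012829927953844026
B at z80 [ 0.424  -0.0033  0.08  ] A at z80 [0.4889 0.0089 0.08  ]
hinge corners z34+ [0.4826 0.0523 0.037 ] [0.4142 0.04   0.037 ]
```

```bash
cat > plan.py <<'E'
from h import *
from scipy.spatial.transform import Rotation as Ro
np.set_printoptions(precision=4,suppress=True)
def pose():
    s=ctrl.get_state();q=s['tool_rot'];return np.array(s['tool_pos']),Ro.from_quat([q[1],q[2],q[3],q[0]]),s
def toRt(y,x):
    y=np.array(y,float);y/=np.linalg.norm(y);x=np.array(x,float);x-=y*(x@y);x/=np.linalg.norm(x)
    return Ro.from_matrix(np.c_[x,y,np.cross(x,y)])
def show(p,R):
    P,Q,s=pose()
    w=(Q.inv()*R).as_rotvec();print('t',s['time'],'pos',P,'twist now',w,'n',np.linalg.norm(w)/.1499,np.abs(w).max()/.1499)
    print('slide before twist',Q.inv().apply(p-P),'slide after twist',R.inv().apply(p-P),'world',p-P)
E
python3 - <<'E'
from plan import *
T=load('top0');S=load('side0')
P,Q,s=pose();print(Q.as_matrix())
dr=np.array([.432,.46,0]);dr/=np.linalg.norm(dr)
C=np.array([.6023,-.0705,0])
for z in np.arange(.07,.13,.01):
    X=C+[0,0,z]; print(z.round(3),'S back',proj(S,X+.032*dr),'S ctr',proj(S,X),'T ctr',proj(T,X))
print('disc side front',proj(S,C-.05*dr),'L/R',proj(S,C+[.036,-.034,.012]))
neck=np.array([.5759,.2615,.1117]);u=np.array([-.6551,-.7556,0]);ax=np.sin(np.radians(35))*u+np.cos(np.radians(35))*np.array([0,0,1])
x=np.cross(ax,[0,0,1])
for sg in(1,-1):
    R=toRt(-ax,sg*x); print(sg,R.as_matrix().round(3).tolist()); show(neck+.10*ax,R)
a=T['img'][165:215,290:345];cv2.imwrite('pics/z3.png',cv2.resize(a,None,fx=10,fy=10,interpolation=cv2.INTER_CUBIC))
E
```

```text
[[ 0.4446 -0.0007 -0.8957]
 [ 0.8957 -0.0016  0.4446]
 [-0.0017 -1.     -0.0001]]
0.07 S back [341.139  195.0289] S ctr [341.6361 204.6649] T ctr [313.9149 184.5145]
0.08 S back [341.2358 192.5228] S ctr [341.7387 202.1823] T ctr [313.9739 183.9978]
0.09 S back [341.3342 189.9794] S ctr [341.8427 199.662 ] T ctr [314.0342 183.47  ]
0.1 S back [341.434  187.3979] S ctr [341.9484 197.1031] T ctr [314.0959 182.9305]
0.11 S back [341.5353 184.7774] S ctr [342.0557 194.5048] T ctr [314.1589 182.3791]
0.12 S back [341.6382 182.1169] S ctr [342.1647 191.8661] T ctr [314.2233 181.8154]
disc side front [341.714  236.5628] L/R [359.7549 218.1257]
1 [[-0.756, 0.376, -0.537], [0.655, 0.433, -0.619], [0.0, -0.819, -0.574]]
t 0.1 pos [0.2889 0.5818 0.2406] twist now [-0.5199 -1.2732 -0.4031] n 9.560360730255654 8.493441283733812
slide before twist [-0.2147  0.0474 -0.3851] slide after twist [-0.4267 -0.0254  0.1181] world [ 0.2495 -0.3636 -0.0469]
-1 [[0.756, 0.376, 0.537], [-0.655, 0.433, 0.619], [-0.0, -0.819, 0.574]]
t 0.1 pos [0.2889 0.5818 0.2406] twist now [ 0.4312  1.7601 -0.5562] n 12.645453232041056 11.741663126032838
slide before twist [-0.2147  0.0474 -0.3851] slide after twist [ 0.4267 -0.0254 -0.1181] world [ 0.2495 -0.3636 -0.0469]
```

View pics/z3.png

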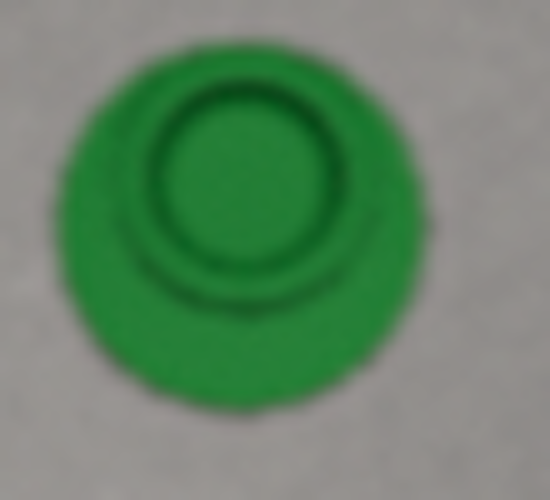

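The grey plate, cap, stand and leaf all agree with the sizes given. The rim comes out at about 0.106 to 0.110 m. First I'll move over beside the flask.

```bash
python3 -m handwheel '[{"fingers":0.08,"slide":[-0.0243,0,-0.0378],"twist":[0,0,0]},{"fingers":0.08,"slide":[-0.0243,0,-0.0378],"twist":[0,0,0]},{"fingers":0.08,"slide":[-0.0243,0,-0.0378],"twist":[0,0,0]},{"fingers":0.08,"slide":[-0.0243,0,-0.0378],"twist":[0,0,0]},{"fingers":0.08,"slide":[-0.0243,0,-0.0378],"twist":[0,0,0]},{"fingers":0.08,"slide":[-0.0243,0,-0.0378],"twist":[0,0,0]},{"fingers":0.08,"slide":[-0.0243,0,-0.0378],"twist":[0,0,0]},{"fingers":0.08,"slide":[-0.0243,0,-0.0378],"twist":[0,0,0]},{"fingers":0.08,"slide":[-0.0243,0,-0.0378],"twist":[0,0,0]},{"fingers":0.08,"slide":[-0.0243,0,-0.0378],"twist":[0,0,0]}]' 20 && cat > tgt.py <<'E'
from plan import *
neck=np.array([.5759,.2615,.1117]);u=np.array([-.6551,-.7556,0]);ax=np.sin(np.radians(35))*u+np.cos(np.radians(35))*np.array([0,0,1])
RG=toRt(-ax,-np.cross(ax,[0,0,1]))
E
python3 -c "
from tgt import *
show(neck+.15*ax,RG);print(pose()[2]['q'])"
```

```text
time: 1.1
tool_pos: [0.52, 0.1947, 0.2413]
tool_rot: [0.601, -0.601, -0.373, 0.373]
ft_force: [0.1, 0.8, -0.1]
opening: 0.0801
t 1.1 pos [0.52   0.1947 0.2413] twist now [ 0.4295  1.7602 -0.5553] n 12.641954728323206 11.742594053495473
slide before twist [0.0014 0.0068 0.0012] slide after twist [-0.0015  0.0061 -0.003 ] world [-0.0005  0.0018 -0.0068]
[-0.6139  0.1177  0.2263  1.6988 -0.0273  1.3283  0.7276]
```

```bash
python3 -m handwheel '[{"fingers":0.08,"slide":[0,0,0],"twist":[0.033,0.1354,-0.0427]},{"fingers":0.08,"slide":[0,0,0],"twist":[0.033,0.1354,-0.0427]},{"fingers":0.08,"slide":[0,0,0],"twist":[0.033,0.1354,-0.0427]},{"fingers":0.08,"slide":[0,0,0],"twist":[0.033,0.1354,-0.0427]},{"fingers":0.08,"slide":[0,0,0],"twist":[0.033,0.1354,-0.0427]},{"fingers":0.08,"slide":[0,0,0],"twist":[0.033,0.1354,-0.0427]},{"fingers":0.08,"slide":[0,0,0],"twist":[0.033,0.1354,-0.0427]},{"fingers":0.08,"slide":[0,0,0],"twist":[0.033,0.1354,-0.0427]},{"fingers":0.08,"slide":[0,0,0],"twist":[0.033,0.1354,-0.0427]},{"fingers":0.08,"slide":[0,0,0],"twist":[0.033,0.1354,-0.0427]}]' 
python3 -m handwheel '[{"fingers":0.08,"slide":[0,0,0],"twist":[0.033,0.1354,-0.0427]},{"fingers":0.08,"slide":[0,0,0],"twist":[0.033,0.1354,-0.0427]},{"fingers":0.08,"slide":[0,0,0],"twist":[0.033,0.1354,-0.0427]},{"fingers":0.08,"slide":[0,0,0],"twist":[0,0,0]},{"fingers":0.08,"slide":[0,0,0],"twist":[0,0,0]},{"fingers":0.08,"slide":[0,0,0],"twist":[0,0,0]},{"fingers":0.08,"slide":[0,0,0],"twist":[0,0,0]},{"fingers":0.08,"slide":[0,0,0],"twist":[0,0,0]},{"fingers":0.08,"slide":[0,0,0],"twist":[0,0,0]},{"fingers":0.08,"slide":[0,0,0],"twist":[0,0,0]}]' 
python3 -c "
from tgt import *
show(neck,RG);s=pose()[2];print(s['q'],s['ft_force']);snap('side','side1');snap('top','top1')"
```

```text
time: 2.1
tool_pos: [0.5194, 0.1959, 0.2411]
tool_rot: [0.842, -0.515, 0.035, -0.157]
ft_force: [0.7, -0.2, 0.7]
opening: 0.08
time: 3.1
tool_pos: [0.5196, 0.1965, 0.2415]
tool_rot: [0.831, -0.433, 0.161, -0.31]
ft_force: [0.3, 0.3, 0.0]
opening: 0.0802
t 3.1 pos [0.5196 0.1965 0.2415] twist now [0.0004 0.0006 0.0002] n 0.005088369439309652 0.003860216634039031
slide before twist [-0.0001  0.1556 -0.004 ] slide after twist [-0.0001  0.1556 -0.004 ] world [ 0.0563  0.065  -0.1298]
[-0.4708 -0.214   0.2555  2.1326 -0.4424  0.7625 -0.6689] [0.3199 0.3075 0.0422]
```

```bash
python3 - <<'E'
from tgt import *
a=load('top1')['img'];b=load('side1')['img']
z=lambda im,x0,y0,w,h,k: cv2.resize(im[y0:y0+h,x0:x0+w],None,fx=k,fy=k,interpolation=cv2.INTER_CUBIC)
cv2.imwrite('pics/z4.png',np.hstack([z(a,130,140,130,130,3),z(b,190,70,130,130,3)]))
E
```

```text
(no output)
```

View pics/z4.png

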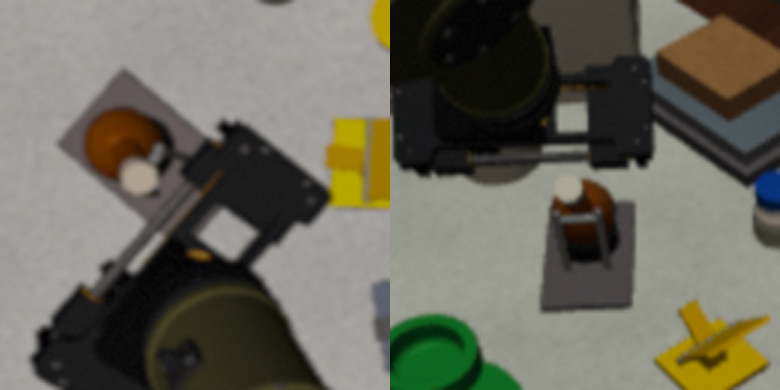

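The tool is lined up with the neck: in the zoom, the cap sits centred below the jaw gap in both views. Now I'll descend along the axis, fast first and then slowly, and close.

```bash
python3 -m handwheel '[{"fingers":0.08,"slide":[0,0.015,-0.0005],"twist":[0,0,0]},{"fingers":0.08,"slide":[0,0.015,-0.0005],"twist":[0,0,0]},{"fingers":0.08,"slide":[0,0.015,-0.0005],"twist":[0,0,0]},{"fingers":0.08,"slide":[0,0.015,-0.0005],"twist":[0,0,0]},{"fingers":0.08,"slide":[0,0.015,-0.0005],"twist":[0,0,0]},{"fingers":0.08,"slide":[0,0.015,-0.0005],"twist":[0,0,0]},{"fingers":0.08,"slide":[0,0.015,-0.0005],"twist":[0,0,0]},{"fingers":0.08,"slide":[0,0.015,-0.0005],"twist":[0,0,0]},{"fingers":0.08,"slide":[0,0.015,0],"twist":[0,0,0]},{"fingers":0.08,"slide":[0,0.015,0],"twist":[0,0,0]}]' 
python3 -c "
from tgt import *
show(neck,RG);s=pose()[2];print(s['ft_force']);snap('side','side2')
b=load('side2')['img'];cv2.imwrite('pics/z5.png',cv2.resize(b[70:200,190:320],None,fx=4,fy=4,interpolation=cv2.INTER_CUBIC))"
```

```text
time: 4.2
tool_pos: [0.5738, 0.2594, 0.1146]
tool_rot: [0.831, -0.433, 0.162, -0.31]
ft_force: [-0.4, 0.6, 0.9]
opening: 0.08
t 4.2 pos [0.5738 0.2594 0.1146] twist now [0.0015 0.0003 0.0001] n 0.0105084337614796 0.010329867329783407
slide before twist [0.0002 0.0041 0.0008] slide after twist [0.0002 0.0041 0.0007] world [ 0.0021  0.0021 -0.0029]
[-0.4412  0.5858  0.9267]
```

View pics/z5.png

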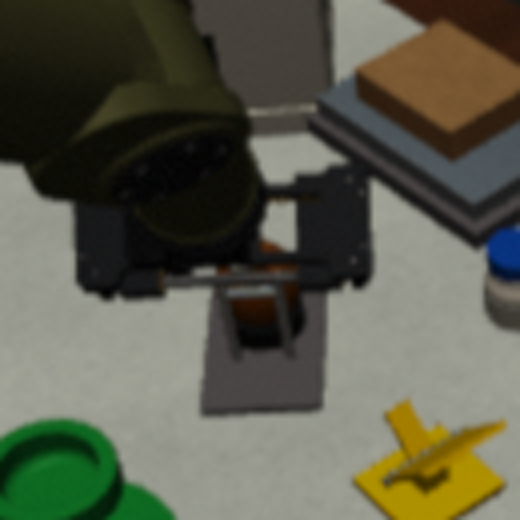

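The jaws straddle the neck, and the fork and bulb are undisturbed. Closing now.

```bash
python3 -m handwheel '[{"fingers":0.04,"slide":[0,0,0],"twist":[0,0,0]},{"fingers":0.03,"slide":[0,0,0],"twist":[0,0,0]},{"fingers":0.025,"slide":[0,0,0],"twist":[0,0,0]},{"fingers":0.015,"slide":[0,0,0],"twist":[0,0,0]},{"fingers":0.01,"slide":[0,0,0],"twist":[0,0,0]},{"fingers":0.01,"slide":[0,0,0],"twist":[0,0,0]},{"fingers":0.01,"slide":[0,0,0],"twist":[0,0,0]},{"fingers":0.01,"slide":[0,0,0],"twist":[0,0,0]},{"fingers":0.01,"slide":[0,0,0],"twist":[0,0,0]},{"fingers":0.01,"slide":[0,0,0],"twist":[0,0,0]}]' 25
python3 -c "
from tgt import *
P,Q,s=pose();print(P,s['ft_force'],s['opening'],s['wrist_torque']);print('up in tool',Q.inv().apply([0,0,1]))"
```

```text
time: 5.25
tool_pos: [0.5735, 0.2595, 0.1165]
tool_rot: [0.831, -0.433, 0.161, -0.31]
ft_force: [-2.0, 0.0, 1.7]
opening: 0.0234
[0.5735 0.2595 0.1165] [-2.024   0.0063  1.6661] 0.023420086350485966 [-0.2604  0.8134  0.3072]
up in tool [-0.0002 -0.8192  0.5735]
```

```bash
python3 -m handwheel '[{"fingers":0.01,"slide":[0,-0.0041,0.0029],"twist":[0,0,0]},{"fingers":0.01,"slide":[0,-0.0082,0.0057],"twist":[0,0,0]},{"fingers":0.01,"slide":[0,-0.0164,0.0115],"twist":[0,0,0]},{"fingers":0.01,"slide":[0,-0.0164,0.0115],"twist":[0,0,0]},{"fingers":0.01,"slide":[0,-0.0164,0.0115],"twist":[0,0,0]},{"fingers":0.01,"slide":[0,-0.0164,0.0115],"twist":[0,0,0]},{"fingers":0.01,"slide":[0,-0.0164,0.0115],"twist":[0,0,0]},{"fingers":0.01,"slide":[0,-0.0164,0.0115],"twist":[0,0,0]},{"fingers":0.01,"slide":[0,-0.0164,0.0115],"twist":[0,0,0]},{"fingers":0.01,"slide":[0,-0.0164,0.0115],"twist":[0,0,0]}]'
python3 -c "
from tgt import *
P,Q,s=pose();print(P,s['ft_force'],s['opening'],s['wrist_torque'],s['q'])
x=Q.as_matrix()[:,0]
for yaw in (0,.6,-.6):
  xx=Ro.from_rotvec([0,0,yaw]).apply(x);show(np.array([.6023,-.0705,.30]),toRt([0,0,-1],xx))
snap('side','side3')"
```

```text
time: 6.25
tool_pos: [0.5738, 0.2583, 0.2922]
tool_rot: [0.831, -0.433, 0.161, -0.311]
ft_force: [0.6, 0.6, -2.4]
opening: 0.0231
[0.5738 0.2583 0.2922] [ 0.5656  0.612  -2.4164] 0.023099971012432895 [-0.7185  0.6556  0.016 ] [-0.5598 -0.0987  0.2481  1.9344 -0.3913  0.8063 -0.8202]
t 6.25 pos [0.5738 0.2583 0.2922] twist now [-0.6099  0.0002  0.0008] n 4.068395982725761 4.068392444674975
slide before twist [ 0.2372 -0.1378 -0.1838] slide after twist [ 0.2372 -0.0078 -0.2296] world [ 0.0285 -0.3288  0.0078]
t 6.25 pos [0.5738 0.2583 0.2922] twist now [-0.591  -0.5808  0.1836] n 5.661951931525028 3.9425131583727326
slide before twist [ 0.2372 -0.1378 -0.1838] slide after twist [ 0.0661 -0.0078 -0.3234] world [ 0.0285 -0.3288  0.0078]
t 6.25 pos [0.5738 0.2583 0.2922] twist now [-0.5915  0.5813 -0.1821] n 5.66422814144001 3.9456791286497874
slide before twist [ 0.2372 -0.1378 -0.1838] slide after twist [ 0.3254 -0.0078 -0.0556] world [ 0.0285 -0.3288  0.0078]
```

View pics/side3.png

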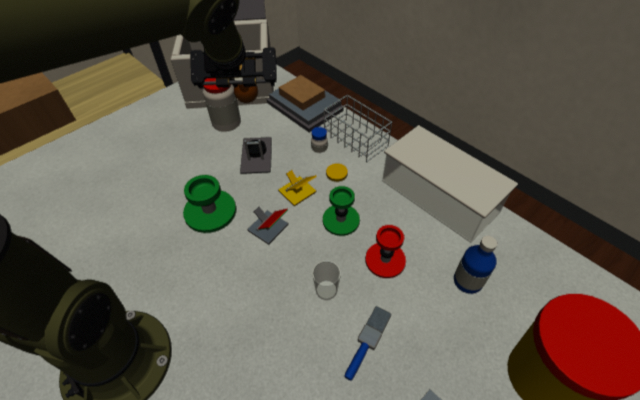

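The flask is lifted (bulb at side (246,92)) and the rack is empty. Next I'll bring it upright and carry it across.

```bash
python3 -m handwheel '[{"fingers":0.01,"slide":[0,0,0],"twist":[-0.122,0,0]},{"fingers":0.01,"slide":[0,0,0],"twist":[-0.122,0,0]},{"fingers":0.01,"slide":[0,0,0],"twist":[-0.122,0,0]},{"fingers":0.01,"slide":[0,0,0],"twist":[-0.122,0,0]},{"fingers":0.01,"slide":[0,0,0],"twist":[-0.122,0,0]},{"fingers":0.01,"slide":[0.02,-0.001,-0.0193],"twist":[0,0,0]},{"fingers":0.01,"slide":[0.024,-0.001,-0.0232],"twist":[0,0,0]},{"fingers":0.01,"slide":[0.024,-0.001,-0.0232],"twist":[0,0,0]},{"fingers":0.01,"slide":[0.024,-0.001,-0.0232],"twist":[0,0,0]},{"fingers":0.01,"slide":[0.024,-0.001,-0.0232],"twist":[0,0,0]}]'
python3 -m handwheel '[{"fingers":0.01,"slide":[0.024,0,-0.0232],"twist":[0,0,0]},{"fingers":0.01,"slide":[0.024,0,-0.0232],"twist":[0,0,0]},{"fingers":0.01,"slide":[0.024,0,-0.0232],"twist":[0,0,0]},{"fingers":0.01,"slide":[0.024,0,-0.0232],"twist":[0,0,0]},{"fingers":0.01,"slide":[0.0152,0,-0.0147],"twist":[0,0,0]},{"fingers":0.01,"slide":[0.01,0,-0.01],"twist":[0,0,0]},{"fingers":0.01,"slide":[0,0,0],"twist":[0,0,0]},{"fingers":0.01,"slide":[0,0,0],"twist":[0,0,0]},{"fingers":0.01,"slide":[0,0,0],"twist":[0,0,0]},{"fingers":0.01,"slide":[0,0,0],"twist":[0,0,0]}]'
python3 -c "
from tgt import *
P,Q,s=pose();print(P,s['ft_force'],s['opening'],s['wrist_torque'],s['q']);print(Q.as_matrix())
show(np.array([.6023,-.0705,.25]),toRt([0,0,-1],Q.as_matrix()[:,0]))
snap('side','side4');snap('top','top4')
a=load('top4')['img'];b=load('side4')['img']
z=lambda im,x0,y0,w,h,k: cv2.resize(im[y0:y0+h,x0:x0+w],None,fx=k,fy=k,interpolation=cv2.INTER_CUBIC)
cv2.imwrite('pics/z6.png',np.hstack([z(a,250,120,130,150,3),z(b,275,100,130,150,3)]))"
```

```text
time: 7.3
tool_pos: [0.5882, 0.0967, 0.2958]
tool_rot: [0.662, -0.662, 0.247, -0.248]
ft_force: [-0.4, 0.1, -1.4]
opening: 0.0235
time: 8.3
tool_pos: [0.6028, -0.0679, 0.2965]
tool_rot: [0.663, -0.662, 0.246, -0.246]
ft_force: [0.6, 0.3, -1.0]
opening: 0.0234
[ 0.6028 -0.0679  0.2965] [ 0.6163  0.2552 -0.9767] 0.02341995776854202 [-0.0684  0.0978  0.0184] [-0.2605  0.2117  0.3918  1.4953 -0.0819  1.45   -0.5784]
[[ 0.7573  0.0008  0.6531]
 [-0.6531  0.0009  0.7573]
 [ 0.     -1.      0.0012]]
t 8.3 pos [ 0.6028 -0.0679  0.2965] twist now [-0.0012  0.      0.    ] n 0.007830853967346464 0.007830838387120535
slide before twist [ 0.0013  0.0465 -0.0024] slide after twist [ 0.0013  0.0465 -0.0023] world [-0.0005 -0.0026 -0.0465]
```

View pics/z6.png

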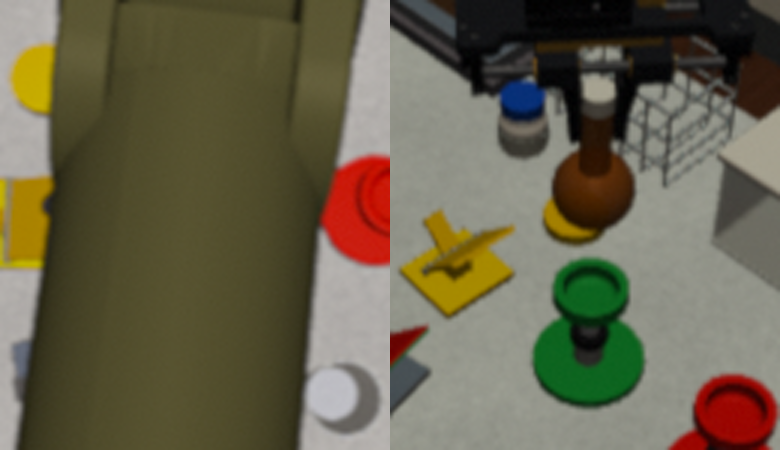

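```bash
python3 - <<'E'
from plan import *
S=load('side4');h=cv2.cvtColor(S['img'],cv2.COLOR_BGR2HSV).astype(int)
m=((h[...,0]<15)&(h[...,1]>150)&(h[...,2]>25)).astype(np.uint8)
m[:152]=0;m[185:]=0;m[:,:320]=0;m[:,365:]=0
k=max(cv2.findContours(m,0,1)[0],key=cv2.contourArea);print('bulb',cv2.minEnclosingCircle(k),cv2.boundingRect(k))
for r in range(124,180,4):
    row=np.where((h[r,320:370,0]<20)&(h[r,320:370,1]>120)&(h[r,320:370,2]>25))[0]+320
    print(r,row.min() if len(row) else '',row.max() if len(row) else '',row.mean() if len(row) else '')
P=np.array([.6028,-.0679,.2965])
for d in (.0785,.0765,.06,.04,0,-.02): print(d,proj(S,P-[0,0,d]))
C=np.array([.6023,-.0705,.106]);print('rim ctr pred',proj(S,C))
E
```

```text
bulb ((342.3260803222656, 162.04347229003906), 12.837701797485352) (330, 152, 26, 23)
124 323 323 323.0
128   
132   
136   
140 339 348 343.5
144 339 348 343.5
148 339 347 343.0
152 335 351 343.0
156 331 354 342.5
160 330 355 342.5
164 330 355 342.5
168 331 354 342.5
172 334 351 342.5
176 344 345 344.5
0.0785 [342.6618 162.9598]
0.0765 [342.6864 162.3354]
0.06 [342.8927 157.1032]
0.04 [343.1506 150.5604]
0 [343.6943 136.769 ]
-0.02 [343.9811 129.4946]
rim ctr pred [342.0126 195.5489]
```

The flask hangs upright, with bulb and neck within 1 px of prediction, and it is centred over the cup. I'll go down fast to about 12 mm above the expected contact, then feel my way.

```bash
python3 -m handwheel '[{"fingers":0.01,"slide":[0.001,0.01,-0.002],"twist":[0,0,0]},{"fingers":0.01,"slide":[0,0.01,0],"twist":[0,0,0]},{"fingers":0.01,"slide":[0,0.01,0],"twist":[0,0,0]},{"fingers":0.01,"slide":[0,0.01,0],"twist":[0,0,0]},{"fingers":0.01,"slide":[0,0.01,0],"twist":[0,0,0]},{"fingers":0.01,"slide":[0,0.01,0],"twist":[0,0,0]},{"fingers":0.01,"slide":[0,0.008,0],"twist":[0,0,0]},{"fingers":0.01,"slide":[0,0.005,0],"twist":[0,0,0]},{"fingers":0.01,"slide":[0,0,0],"twist":[0,0,0]},{"fingers":0.01,"slide":[0,0,0],"twist":[0,0,0]}]'
python3 -c "
from tgt import *
P,Q,s=pose();print(P,s['ft_force'],s['wrist_torque'])
snap('side','side5')
b=load('side5')['img']
cv2.imwrite('pics/z7.png',cv2.resize(b[130:250,290:400],None,fx=4,fy=4,interpolation=cv2.INTER_CUBIC))
P,Q,s=pose();print(P,s['ft_force'],s['wrist_torque'])"
```

```text
time: 9.4
tool_pos: [0.6024, -0.0719, 0.2239]
tool_rot: [0.663, -0.662, 0.247, -0.248]
ft_force: [0.0, -0.0, -0.8]
opening: 0.0237
[ 0.6024 -0.0719  0.2239] [ 0.0246 -0.0014 -0.8134] [-0.1063  0.1337  0.0138]
[ 0.6025 -0.0719  0.2241] [ 0.1649  0.2244 -0.7751] [-0.1172  0.061  -0.0199]
```

View pics/z7.png

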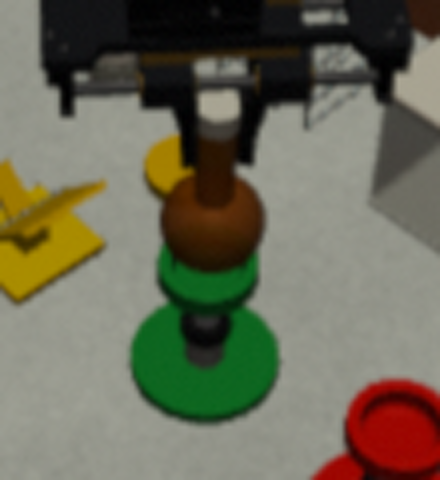

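The bulb is at zoom x 213 and the cup at 208, about 2.5 mm off towards image right. I'll correct that and keep lowering.

```bash
python3 -m handwheel '[{"fingers":0.01,"slide":[-0.002,0,0.0007],"twist":[0,0,0]},{"fingers":0.01,"slide":[0,0.002,0],"twist":[0,0,0]},{"fingers":0.01,"slide":[0,0.002,0],"twist":[0,0,0]},{"fingers":0.01,"slide":[0,0.002,0],"twist":[0,0,0]},{"fingers":0.01,"slide":[0,0.001,0],"twist":[0,0,0]},{"fingers":0.01,"slide":[0,0.001,0],"twist":[0,0,0]},{"fingers":0.01,"slide":[0,0.001,0],"twist":[0,0,0]},{"fingers":0.01,"slide":[0,0.001,0],"twist":[0,0,0]},{"fingers":0.01,"slide":[0,0,0],"twist":[0,0,0]},{"fingers":0.01,"slide":[0,0,0],"twist":[0,0,0]}]'
python3 -c "
from tgt import *
P,Q,s=pose();print(P,s['ft_force'],s['wrist_torque'])"

```

```text
time: 10.45
tool_pos: [0.6011, -0.0701, 0.2136]
tool_rot: [0.663, -0.662, 0.247, -0.247]
ft_force: [-0.7, 0.5, -0.9]
opening: 0.0232
[ 0.6011 -0.0701  0.2136] [-0.6866  0.4902 -0.8978] [-0.0842  0.1477 -0.0305]
```

```bash
python3 -m handwheel '[{"fingers":0.01,"slide":[0,0.0006,0],"twist":[0,0,0]},{"fingers":0.01,"slide":[0,0.0006,0],"twist":[0,0,0]},{"fingers":0.01,"slide":[0,0.0006,0],"twist":[0,0,0]},{"fingers":0.01,"slide":[0,0.0006,0],"twist":[0,0,0]},{"fingers":0.01,"slide":[0,0.0006,0],"twist":[0,0,0]},{"fingers":0.01,"slide":[0,0.0006,0],"twist":[0,0,0]},{"fingers":0.01,"slide":[0,0.0006,0],"twist":[0,0,0]},{"fingers":0.01,"slide":[0,0,0],"twist":[0,0,0]},{"fingers":0.01,"slide":[0,0,0],"twist":[0,0,0]},{"fingers":0.01,"slide":[0,0,0],"twist":[0,0,0]}]'
python3 -c "
from tgt import *
P,Q,s=pose();print(P,s['ft_force'],s['wrist_torque'])"

```

```text
time: 11.45
tool_pos: [0.6012, -0.0701, 0.2095]
tool_rot: [0.663, -0.662, 0.247, -0.248]
ft_force: [-0.6, 0.1, -0.4]
opening: 0.0229
[ 0.6012 -0.0701  0.2095] [-0.606   0.1385 -0.3882] [-0.0842  0.0344  0.0068]
```

```bash
python3 -m handwheel '[{"fingers":0.01,"slide":[0,0.0004,0],"twist":[0,0,0]},{"fingers":0.01,"slide":[0,0.0004,0],"twist":[0,0,0]},{"fingers":0.01,"slide":[0,0.0004,0],"twist":[0,0,0]},{"fingers":0.01,"slide":[0,0.0004,0],"twist":[0,0,0]},{"fingers":0.01,"slide":[0,0.0004,0],"twist":[0,0,0]},{"fingers":0.01,"slide":[0,0.0004,0],"twist":[0,0,0]},{"fingers":0.01,"slide":[0,0.0004,0],"twist":[0,0,0]},{"fingers":0.01,"slide":[0,0,0],"twist":[0,0,0]},{"fingers":0.01,"slide":[0,0,0],"twist":[0,0,0]},{"fingers":0.01,"slide":[0,0,0],"twist":[0,0,0]}]'
python3 -c "
from tgt import *
P,Q,s=pose();print(P,s['ft_force'],s['wrist_torque']);snap('side','side6')
b=load('side6')['img']
cv2.imwrite('pics/z8.png',cv2.resize(b[130:250,290:400],None,fx=4,fy=4,interpolation=cv2.INTER_CUBIC))"

```

```text
time: 12.45
tool_pos: [0.602, -0.07, 0.2084]
tool_rot: [0.663, -0.662, 0.246, -0.248]
ft_force: [-0.5, 0.3, 7.3]
opening: 0.0231
[ 0.602  -0.07    0.2084] [-0.5059  0.3322  7.34  ] [ 0.0339  0.3068 -0.0125]
```

View pics/z8.png

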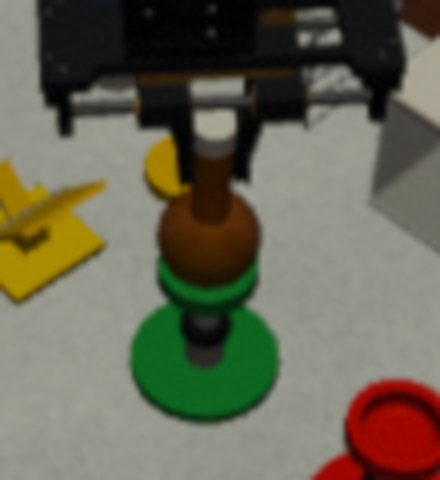

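The cup bears it: 7 N up at TCP z 0.2084 gives a rim of about 0.108, which matches vision, and the flask is upright and centred. I'll ease the preload, then open gently.

```bash
python3 -m handwheel '[{"fingers":0.01,"slide":[0,-0.0005,0],"twist":[0,0,0]},{"fingers":0.01,"slide":[0,-0.0004,0],"twist":[0,0,0]},{"fingers":0.01,"slide":[0,0,0],"twist":[0,0,0]},{"fingers":0.024,"slide":[0,0,0],"twist":[0,0,0]},{"fingers":0.026,"slide":[0,0,0],"twist":[0,0,0]},{"fingers":0.03,"slide":[0,0,0],"twist":[0,0,0]},{"fingers":0.036,"slide":[0,0,0],"twist":[0,0,0]},{"fingers":0.044,"slide":[0,0,0],"twist":[0,0,0]},{"fingers":0.052,"slide":[0,0,0],"twist":[0,0,0]},{"fingers":0.06,"slide":[0,0,0],"twist":[0,0,0]}]' 6
python3 -c "
from tgt import *
P,Q,s=pose();print(P,s['ft_force'],s['wrist_torque']);snap('side','side7')
b=load('side7')['img']
cv2.imwrite('pics/z9.png',cv2.resize(b[130:250,290:400],None,fx=4,fy=4,interpolation=cv2.INTER_CUBIC))"

```

```text
time: 13.5
tool_pos: [0.601, -0.0701, 0.2073]
tool_rot: [0.663, -0.662, 0.247, -0.247]
ft_force: [-0.4, 0.4, 0.0]
opening: 0.0521
[ 0.601  -0.0701  0.2073] [-0.4354  0.3833  0.0149] [-0.0556  0.0732  0.0174]
```

View pics/z9.png

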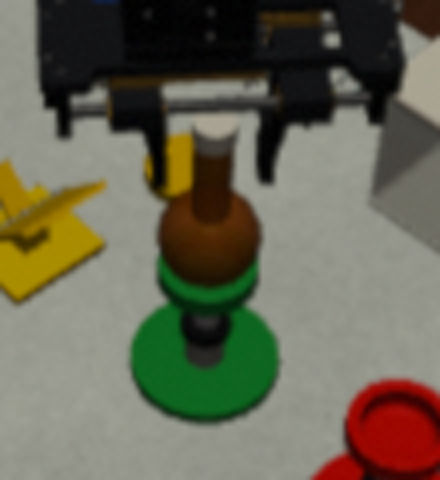

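The flask stands upright in the cup on its own. I'll retreat straight up.

```bash
python3 -m handwheel '[{"fingers":0.06,"slide":[0,-0.006,0],"twist":[0,0,0]},{"fingers":0.06,"slide":[0,-0.01,0],"twist":[0,0,0]},{"fingers":0.06,"slide":[0,-0.01,0],"twist":[0,0,0]},{"fingers":0.06,"slide":[0,-0.01,0],"twist":[0,0,0]},{"fingers":0.06,"slide":[0,-0.01,0],"twist":[0,0,0]},{"fingers":0.06,"slide":[0,-0.012,0],"twist":[0,0,0]},{"fingers":0.06,"slide":[0,-0.015,0],"twist":[0,0,0]},{"fingers":0.06,"slide":[0,-0.015,0],"twist":[0,0,0]},{"fingers":0.06,"slide":[0,-0.015,0],"twist":[0,0,0]},{"fingers":0.06,"slide":[0,0,0],"twist":[0,0,0]}]' 20
python3 -c "
from tgt import *
e=np.array([-.1805,.9836,0]);P,Q,s=pose();print(P,s['ft_force'])
show(np.array([.483,-.033,.20]),toRt([0,0,-1],-e))
snap('side','side8')"

```

```text
time: 14.55
tool_pos: [0.6022, -0.0703, 0.3136]
tool_rot: [0.663, -0.662, 0.245, -0.249]
ft_force: [0.5, -0.5, 0.0]
opening: 0.0601
[ 0.6022 -0.0703  0.3136] [ 0.5132 -0.4588  0.0371]
t 14.55 pos [ 0.6022 -0.0703  0.3136] twist now [-0.005   0.6749  0.0027] n 4.5028060750530905 4.502646292983629
slide before twist [-0.115   0.113  -0.0503] slide after twist [-0.0583  0.1136 -0.1105] world [-0.1192  0.0373 -0.1136]
```

View pics/side8.png

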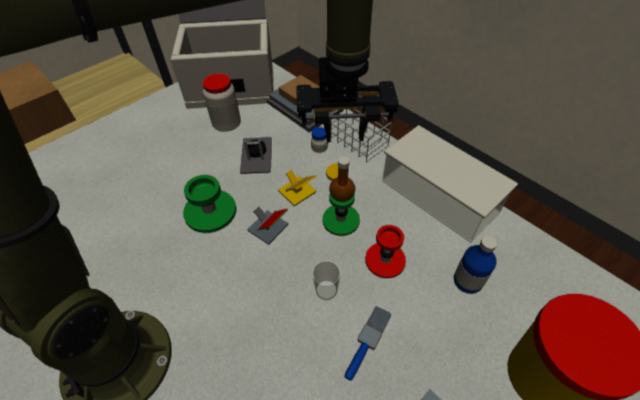

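The flask stands alone at side (343,180) and nothing else has moved. Now across to the marker, turning the tool and closing the fingers.

```bash
python3 -m handwheel '[{"fingers":0.06,"slide":[-0.023,0,-0.01],"twist":[0,0,0]},{"fingers":0.06,"slide":[-0.023,0,-0.01],"twist":[0,0,0]},{"fingers":0.04,"slide":[-0.023,0,-0.01],"twist":[0,0,0]},{"fingers":0.0,"slide":[-0.023,0,-0.01],"twist":[0,0,0]},{"fingers":0.0,"slide":[-0.023,0,-0.01],"twist":[0,0,0]},{"fingers":0.0,"slide":[0,0,0],"twist":[0,0.135,0]},{"fingers":0.0,"slide":[0,0,0],"twist":[0,0.135,0]},{"fingers":0.0,"slide":[0,0,0],"twist":[0,0.135,0]},{"fingers":0.0,"slide":[0,0,0],"twist":[0,0.135,0]},{"fingers":0.0,"slide":[0,0,0],"twist":[0,0.135,0]}]' 10
python3 -c "
from tgt import *
e=np.array([-.1805,.9836,0]);P,Q,s=pose();print(P,s['q'])
show(np.array([.483,-.033,.12]),toRt([0,0,-1],-e))"

```

```text
time: 15.6
tool_pos: [0.4809, -0.0325, 0.3096]
tool_rot: [-0.542, 0.542, -0.454, 0.454]
ft_force: [1.5, 0.5, 0.2]
opening: 0.0048
[ 0.4809 -0.0325  0.3096] [-0.3136 -0.0758  0.3088  1.7533  0.023   1.4612 -1.403 ]
t 15.6 pos [ 0.4809 -0.0325  0.3096] twist now [ 0.0007 -0.0055 -0.0003] n 0.03721811631665484 0.03689595525425079
slide before twist [0.0009 0.1896 0.0021] slide after twist [0.0009 0.1896 0.002 ] world [ 0.0021 -0.0005 -0.1896]
```

Next I'll go down to TCP z of about 0.12 and look before the last part.

```bash
python3 -m handwheel '[{"fingers":0.0,"slide":[0,0.02,0],"twist":[0,0,0]},{"fingers":0.0,"slide":[0,0.025,0],"twist":[0,0,0]},{"fingers":0.0,"slide":[0,0.025,0],"twist":[0,0,0]},{"fingers":0.0,"slide":[0,0.025,0],"twist":[0,0,0]},{"fingers":0.0,"slide":[0,0.025,0],"twist":[0,0,0]},{"fingers":0.0,"slide":[0,0.025,0],"twist":[0,0,0]},{"fingers":0.0,"slide":[0,0.025,0],"twist":[0,0,0]},{"fingers":0.0,"slide":[0,0.02,0],"twist":[0,0,0]},{"fingers":0.0,"slide":[0,0,0],"twist":[0,0,0]},{"fingers":0.0,"slide":[0,0,0],"twist":[0,0,0]}]'
python3 -c "
from tgt import *
e=np.array([-.1805,.9836,0]);P,Q,s=pose();print(P,s['q'],s['ft_force'])
show(np.array([.483,-.033,.082]),toRt([0,0,-1],-e))
snap('side','side9');snap('top','top9')
a=load('top9')['img'];b=load('side9')['img']
z=lambda im,x0,y0,w,h,k: cv2.resize(im[y0:y0+h,x0:x0+w],None,fx=k,fy=k,interpolation=cv2.INTER_CUBIC)
cv2.imwrite('pics/z10.png',np.hstack([z(a,220,180,130,130,3),z(b,220,140,130,130,3)]))"

```

```text
time: 16.6
tool_pos: [0.4812, -0.0326, 0.1203]
tool_rot: [-0.543, 0.543, -0.453, 0.453]
ft_force: [-0.0, 0.8, -0.4]
opening: 0.0006
[ 0.4812 -0.0326  0.1203] [-0.2996  0.0612  0.3232  2.0144 -0.0222  1.0696 -1.3557] [-0.0164  0.8312 -0.4088]
t 16.6 pos [ 0.4812 -0.0326  0.1203] twist now [ 0.0003 -0.0001 -0.0001] n 0.0022248642719505706 0.0019319923766804342
slide before twist [0.0008 0.0383 0.0017] slide after twist [0.0008 0.0383 0.0017] world [ 0.0018 -0.0004 -0.0383]
```

View pics/z10.png

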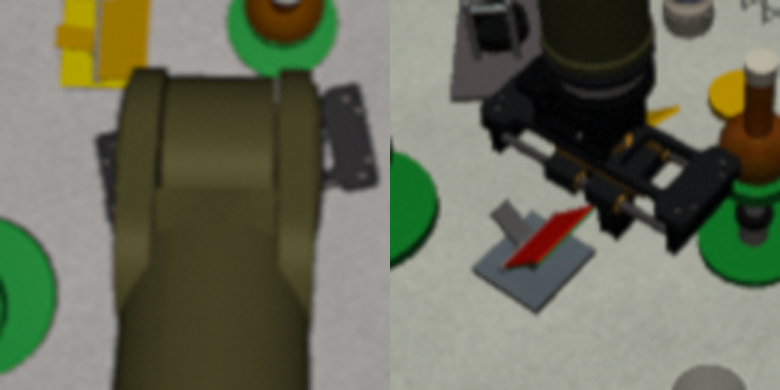

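The closed fingertips are at zoom (612,225), clear of the leaf's edge at (590,210) on its open side. I'll lower beside it and start the sweep (+marker y is -tool x).

```bash
python3 -m handwheel '[{"fingers":0.0,"slide":[0,0.01,0],"twist":[0,0,0]},{"fingers":0.0,"slide":[0,0.01,0],"twist":[0,0,0]},{"fingers":0.0,"slide":[0,0.01,0],"twist":[0,0,0]},{"fingers":0.0,"slide":[0,0.008,0],"twist":[0,0,0]},{"fingers":0.0,"slide":[-0.008,0,0],"twist":[0,0,0]},{"fingers":0.0,"slide":[-0.008,0,0],"twist":[0,0,0]},{"fingers":0.0,"slide":[-0.008,0,0],"twist":[0,0,0]},{"fingers":0.0,"slide":[-0.008,0,0],"twist":[0,0,0]},{"fingers":0.0,"slide":[-0.008,0,0],"twist":[0,0,0]},{"fingers":0.0,"slide":[0,0,0],"twist":[0,0,0]}]'
python3 -c "
from tgt import *
P,Q,s=pose();print(P,s['ft_force'])
snap('side','side10')
b=load('side10')['img']
z=lambda im,x0,y0,w,h,k: cv2.resize(im[y0:y0+h,x0:x0+w],None,fx=k,fy=k,interpolation=cv2.INTER_CUBIC)
cv2.imwrite('pics/z11.png',z(b,220,140,130,130,4))"

```

```text
time: 17.7
tool_pos: [0.4747, 0.0083, 0.083]
tool_rot: [0.544, -0.543, 0.452, -0.453]
ft_force: [0.4, -1.1, 0.4]
opening: 0.0005
[0.4747 0.0083 0.083 ] [ 0.3979 -1.0861  0.4368]
```

View pics/z11.png

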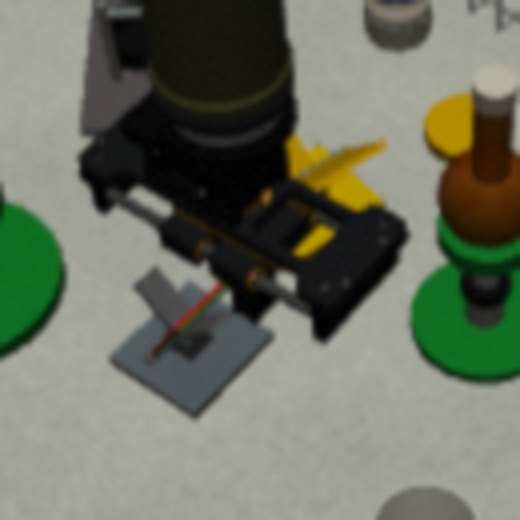

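The leaf is rising ahead of the finger and now shows nearly edge-on at zoom (185,320). I'll continue over the top.

```bash
python3 -m handwheel '[{"fingers":0.0,"slide":[-0.008,0,0],"twist":[0,0,0]},{"fingers":0.0,"slide":[-0.008,0,0],"twist":[0,0,0]},{"fingers":0.0,"slide":[-0.008,0,0],"twist":[0,0,0]},{"fingers":0.0,"slide":[-0.008,0,0],"twist":[0,0,0]},{"fingers":0.0,"slide":[-0.008,0,0],"twist":[0,0,0]},{"fingers":0.0,"slide":[-0.007,0,0],"twist":[0,0,0]},{"fingers":0.0,"slide":[0,0,0],"twist":[0,0,0]},{"fingers":0.0,"slide":[0,0,0],"twist":[0,0,0]},{"fingers":0.0,"slide":[0,0,0],"twist":[0,0,0]},{"fingers":0.0,"slide":[0,0,0],"twist":[0,0,0]}]'
python3 -c "
from tgt import *
P,Q,s=pose();print(P,s['ft_force'])
snap('side','side11')
b=load('side11')['img']
z=lambda im,x0,y0,w,h,k: cv2.resize(im[y0:y0+h,x0:x0+w],None,fx=k,fy=k,interpolation=cv2.INTER_CUBIC)
cv2.imwrite('pics/z12.png',z(b,220,140,130,130,4))"

```

```text
time: 18.75
tool_pos: [0.466, 0.0527, 0.0824]
tool_rot: [0.543, -0.543, 0.453, -0.453]
ft_force: [0.4, 0.1, -0.6]
opening: 0.0001
[0.466  0.0527 0.0824] [ 0.39    0.0809 -0.6104]
```

View pics/z12.png

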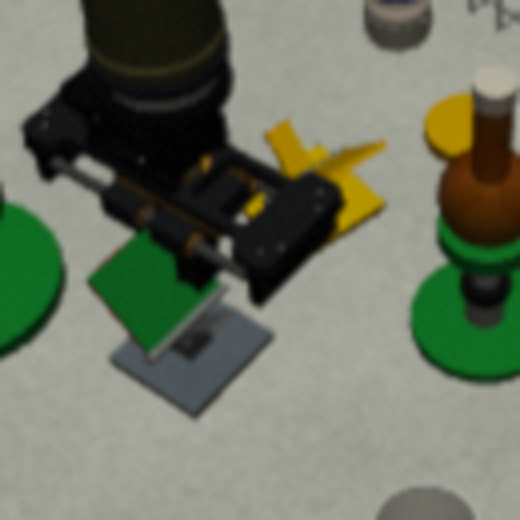

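The green face now shows, with the leaf lying on the +y arm. I'll back off, rise clear and check.

```bash
python3 -m handwheel '[{"fingers":0.0,"slide":[0.008,0,0],"twist":[0,0,0]},{"fingers":0.0,"slide":[0.008,0,0],"twist":[0,0,0]},{"fingers":0.0,"slide":[0.004,-0.01,0],"twist":[0,0,0]},{"fingers":0.0,"slide":[0,-0.025,0],"twist":[0,0,0]},{"fingers":0.0,"slide":[0,-0.03,0],"twist":[0,0,0]},{"fingers":0.0,"slide":[0,-0.03,0],"twist":[0,0,0]},{"fingers":0.0,"slide":[0,-0.03,0],"twist":[0,0,0]},{"fingers":0.0,"slide":[0,-0.03,0],"twist":[0,0,0]},{"fingers":0.0,"slide":[0,-0.03,0],"twist":[0,0,0]},{"fingers":0.0,"slide":[0,-0.03,0],"twist":[0,0,0]}]'
python3 -m handwheel '[{"fingers":0.0,"slide":[0,-0.01,0],"twist":[0,0,0]},{"fingers":0.0,"slide":[-0.04,0,0],"twist":[0,0,0]},{"fingers":0.0,"slide":[-0.045,0,0],"twist":[0,0,0]},{"fingers":0.0,"slide":[-0.045,0,0],"twist":[0,0,0]},{"fingers":0.0,"slide":[-0.045,0,0],"twist":[0,0,0]},{"fingers":0.0,"slide":[-0.045,0,0],"twist":[0,0,0]},{"fingers":0.0,"slide":[-0.03,0,0],"twist":[0,0,0]},{"fingers":0.0,"slide":[0,0,0],"twist":[0,0,0]},{"fingers":0.0,"slide":[0,0,0],"twist":[0,0,0]},{"fingers":0.0,"slide":[0,0,0],"twist":[0,0,0]}]'
python3 -c "
from tgt import *
P,Q,s=pose();print(P,s['ft_force'],s['qd'].max())
snap('side','side12');snap('top','top12')
for n in('side','top'):
  a=load(n+'0')['img'];b=load(n+'12')['img']
T=load('top12');S=load('side12')
g=lambda c,b:None
C=np.array([.602,-.07,.098])
for z in(.032,.105,.13):print(z,'pred S',proj(S,C+[0,0,z]),'T',proj(T,C+[0,0,z]))
z=lambda im,x0,y0,w,h,k: cv2.resize(im[y0:y0+h,x0:x0+w],None,fx=k,fy=k,interpolation=cv2.INTER_CUBIC)
cv2.imwrite('pics/z13.png',np.hstack([z(T['img'],240,150,130,120,3),z(S['img'],240,140,130,120,3)]))"

```

```text
time: 19.8
tool_pos: [0.4692, 0.0327, 0.2996]
tool_rot: [0.544, -0.542, 0.453, -0.453]
ft_force: [0.3, 0.4, 0.6]
opening: 0.0005
time: 20.8
tool_pos: [0.4248, 0.2776, 0.3072]
tool_rot: [-0.543, 0.543, -0.453, 0.454]
ft_force: [-0.3, -1.5, 0.0]
opening: 0.0002
[0.4248 0.2776 0.3072] [-0.3166 -1.4776  0.0035] 0.006053751581748163
0.032 pred S [342.0415 189.14  ] T [314.0778 181.3695]
0.105 pred S [342.8909 168.2273] T [314.5891 176.7407]
0.13 pred S [343.206  160.4704] T [314.7861 174.9574]
```

View pics/z13.png

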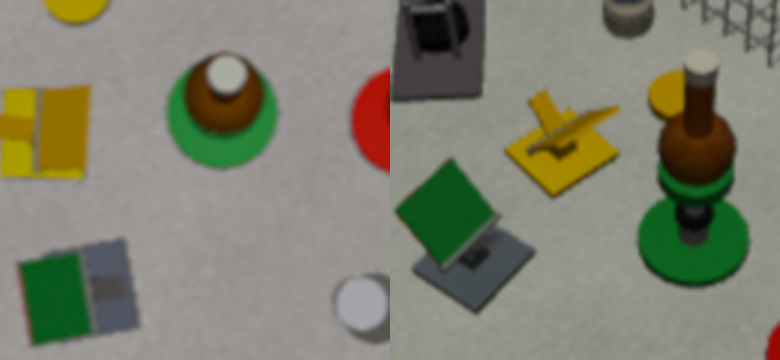

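View pics/top12.png

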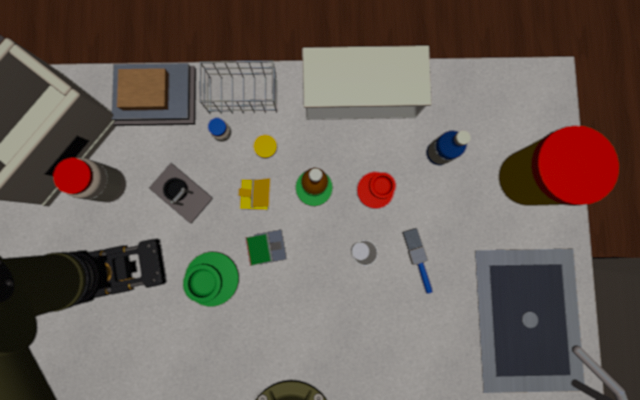

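View pics/side12.png

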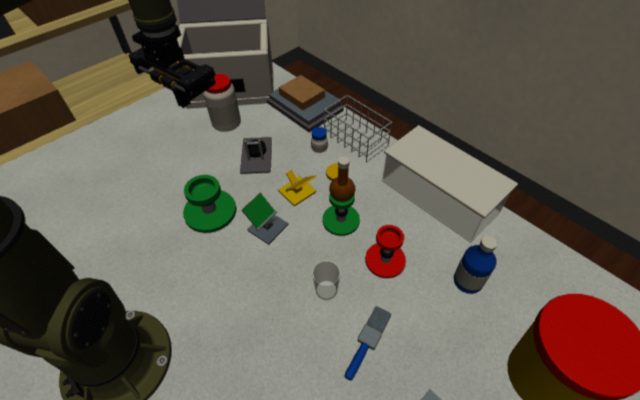

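The final pictures show the flask upright in the small green cup: its cap is at top (315.7,174.7) and side (344,162), within about 1 px of an upright flask. The leaf lies green-up at top (265,248), the bystanders are where they were, and the robot is clear. I'm handing in.

```bash
python3 -c "
from h import *
a=cv2.absdiff(load('top0')['img'],load('top12')['img']).max(2)>30
n,l,s,c=cv2.connectedComponentsWithStats(a.astype(np.uint8));print([x.tolist() for x in s[1:] if x[4]>12])
print(ctrl.job_done())"
```

```text
[[301, 167, 27, 28, 578], [158, 175, 25, 30, 520], [246, 230, 43, 36, 1128], [0, 238, 167, 162, 11878]]
the job is handed in; nothing more can be done
None
```

The job is done and handed in at about 21 s of the 54 s allowed. The amber flask stands upright in the small green stand's cup, and the marker's leaf is turned over with its green face showing.

- **Flask:** I gripped it by the neck along its lean, lifted it out of the rack, turned it upright and lowered it by feel. The cup bore it at about 7 N, with the rim at about 0.108 m, which agrees with the 0.106 to 0.110 m I read from the pictures. I then eased off and let go. At the end its cap was within about 1 px of where an upright flask's would be in both views.
- **Leaf:** I swept it up and over with closed fingertips, and it now lies on the +y arm.
- **Everything else:** Comparing the first and last top views, only the flask's old and new places, the leaf and the arm differ. The robot stood clear of everything, and no check failed or disagreed by more than about 1 to 2 px (2 to 3 mm).

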